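# Pack the table caddy for a honey-mustard dressing

### The arm

A 7-joint arm with a two-finger parallel gripper is mounted at the origin on a cart in front of the work surface, level with it; the furniture and walls round the work are solid. World frame = base frame: x ahead of the robot, y to its left, z up, the work surface at z = 0. Lengths are in m, angles in rad, forces in N, time in s.
With the tool pointing down it reaches from about 0.35 to 0.9 m from the base axis. Payload 8.1 kg.
Tool frame: the origin (TCP) lies where the fingers leave the gripper's body, on its centre line; the fingertips stand 66 mm ahead of it and the grasp point (between the pads) lies 47 mm ahead of it (arm.tip_reach is the distance from the TCP to the fingertips, in m); z points along the fingers, y is the direction in which the jaws open and shut (so a half turn about z gives the same grasp; the last joint's range is limited). The gripper opens to 92 mm and grips with 3 to 60 N. Pads are 19 mm wide; open, the fingers measure 130 mm over their backs; the gripper's body (75 mm by 190 mm) begins 47 mm behind the grasp point.
Start: joints at [1.073, 0.434, 0.025, 1.573, -0.012, 1.134, -0.075], TCP at [0.24, -0.577, 0.292] pointing down, gripper open.
Joint ranges: [-2.62, 2.62], [-0.44, 2.09], [-1.27, 1.32], [0.08, 2.57], [-1.32, 4.46], [0.12, 2], [-2.74, 2.74]. Speed limits (rad/s): [2.22, 2.22, 3.01, 3.01, 3.14, 3.14, 3.14].

### API

Orientations are given as a rotation vector (axis times angle).
In Python, from cell import arm gives the robot as it stands.
- The arm moves only by the tool carry_out, never from a script. Its argument "plan" is a list of rows, each a list of 5 numbers: the shift along the world's x, y, z in cm, then the turn about the world's z in rad, then the finger opening in cm, from 0 to 9.18. In form: [[tx, ty, tz, spin, fingers], ...]. A call has 1 to 20 rows; each row is the pose to reach, as a shift and turn from the pose measured when the call began; what a row does not reach only later rows make up. A row lasts 1/10 s, in which the tool goes at most 50 mm and 8.59 degrees, less where a joint would pass 70% of its speed; a pose out of reach is approached as far as the arm can. A call with a gripper value outside its range is refused whole. The fingers move at their own pace and stop on an object; "squeeze" is the grip in N (left out, the last holds). Time passes only in rows, so rows that repeat a pose let the fingers close. It gives the time, the measured TCP pose, the force and the opening at its end, in the units of the state.
- arm.observe(): the state, without advancing time (a new reading comes with each control period).
- arm.get_image(name): name is "scene" or "top" or "wrist"; returns (picture, depth): 384x512x3 uint8, red, green, blue; 384x512 float32, m along the optical axis (not along the pixel's ray), 0 where there is no reading.
- arm.get_calibration(name): a dict with "intrinsics" (3x3 intrinsics, pixels), "rvec" (rotation vector, rad) and "tvec" (3), from world to camera coordinates, as OpenCV has them; the wrist camera has in their place "tool_from_camera" (4x4, takes a point from camera to tool coordinates, whose origin is the TCP and whose axes are the flange's). Camera axes: x right, y down, z forward; pixel columns grow to the right and rows downward; lengths in m; the calibration is good to about 2 mm. A picture is of the moment at which its call begins: read the wrist's pose just before it. get_calibration takes no time and is no camera call.
- arm.sign_off(): hands the job in, once; it reports no verdict.
The state is a dict: "clock": time; "joints": joint angles; "dq": joint speeds; "joint_efforts": joint torques, N m; "position": TCP position; "ee_rot": TCP orientation; "force": force on the tool from outside, world axes, zero at the start; "ft_torque": the same for the moment, N m; "width": opening from 0.0 (shut) to 1.0 (fully open).
Only numpy, scipy, OpenCV 4.12 (cv2) and the standard library are available. Lean on these libraries where they do the work, as an engineer would, in place of code of your own. Each camera call takes 0.05 s, during which the arm holds its last target. There are 200 camera calls.

### The job

From the six things standing in a row at the front of the worktop, gather the makings of a salad dressing in the wooden caddy behind them: the mustard jar (dark green lid) on the yellow pad, the honey jar (silver-grey lid) on the white pad and the spice jar with the green label on the blue pad; when those three stand there, put the tall vinegar bottle, last, on the red pad. Each stands upright, near the middle of its pad, set down gently and not dropped; leave the jam jar (white lid) and the spice jar with the tan label where they are, and the jars along the back wall too.

Things in the scene. Friction and masses are not known exactly. Their poses are not given: they have to be found in the camera images.
- vinegar_bottle: Closed glass vinegar bottle with orange label and green cap, 234 mm tall, round, 63 mm wide below, with a narrow neck; the body is straight up to 120 mm, above that it behaves as a slender cone from 63 mm down to 28 mm wide at the top (about 37 mm wide at 205 mm height, 33 mm at 217 mm), firm to grip. Origin: centre of its underside, z up. About 0.36 kg.
- mustard_jar: Closed jar of pale mustard with a flat dark green lid, 84 mm tall, body 68 mm wide at most; the lid is 63 mm in diameter and takes the top 10 mm. Origin: centre of its underside, z up. About 0.25 kg.
- honey_jar: Closed jar of amber honey with a silver-grey lid, 110 mm tall, glass body nearly square with rounded corners, 69 mm across its flats (along its x and y axes) and 82 mm across its corners, drawing in above 80 mm; the lid is 66 mm in diameter and takes the top 11 mm. Origin: centre of its underside, z up. About 0.45 kg.
- green_spice: Slim glass spice jar with a green cap and a GREEN label (its cap's top is plain dark green), 106 mm tall, round, 45 mm wide (cap too: the top 20 mm). Origin: centre of its underside, z up. About 0.11 kg.
- jam_jar: Look-alike, to be left alone: jar of red jam with a white lid, 102 mm tall, 72 mm wide. Origin: centre of its underside, z up. Behind the row, left of the caddy, stands a fixed coffee maker 354 mm tall (world x from 0.56 on, y from 0.02 to 0.24): carry things round in front of it.
- tan_spice: Look-alike, to be left alone: spice jar with a green cap, as the other one, but a TAN (light brown) label and a pale tan patch on the cap's top, 106 mm tall, 46 mm wide. Origin: centre of its underside, z up.
- pad_red: Red rubber pad, 86 x 86 x 3 mm, fixed on the floor of a caddy bay. Origin: centre of its underside, 6 mm over the worktop; x and y along the caddy's walls, z up. The caddy: fixed wooden tray 202 mm square with 2 x 2 bays, each 92 mm square inside, centres 98 mm apart, pad colours in any order; 6 mm walls to 40 mm over the worktop (the two end walls facing y and -y 55 mm, each with a small pull outside).
- pad_yellow: Yellow rubber pad, 86 x 86 x 3 mm, fixed on the floor of a caddy bay. Origin: centre of its underside, 6 mm over the worktop; x and y along the caddy's walls, z up. Walls: see pad_red.
- pad_white: White rubber pad, 86 x 86 x 3 mm, fixed on the floor of a caddy bay. Origin: centre of its underside, 6 mm over the worktop; x and y along the caddy's walls, z up. Walls: see pad_red.
- pad_blue: Blue rubber pad, 86 x 86 x 3 mm, fixed on the floor of a caddy bay. Origin: centre of its underside, 6 mm over the worktop; x and y along the caddy's walls, z up. Walls: see pad_red.
Not all that is in view belongs to the job. What is shaped like the honey_jar but purple is not meant.

How it is judged:
By the outcome, as a careful person would: the job done as asked, in the order asked, and still so for the second after the job is handed in, with the robot touching nothing.
It also fails if it takes over 125 s, if anything falls off the work surface, if the arm or the gripper's body presses on something with over 40 N, if the wrist force passes 120 N, or if a joint passes its speed limit or range.

## Working session

There is one attempt and no reset: what is moved stays moved. The work goes in short steps, Python scripts to look and compute and a tool call to move; the robot and the scene stay as the last step left them, time stands still between calls to the robot, and variables do not carry over. Pictures are saved under pics/ and viewed, about 12 in all and at most 16, crops included, and the job is handed in when it is done.

Besides the shell and the picture viewer there is one more tool, called after ">>>" by a JSON object that holds its "fn" and its "kwargs". carry_out: Moves the arm, as the interface text tells. Its arguments: {"type":"object","properties":{"plan":{"type":"array"},"squeeze":{"type":"number"}},"required":["plan"]}

```bash
mkdir -p pics; ls
cat > h.py <<'E'
import numpy as np, cv2
from cell import arm
def grab(n, save=None):
    st=arm.observe(); im,d=arm.get_image(n); c=arm.get_calibration(n); K=np.array(c["intrinsics"])
    if "rvec" in c:
        R=cv2.Rodrigues(np.array(c["rvec"],float))[0]; t=np.array(c["tvec"],float).ravel()
        T=np.eye(4); T[:3,:3]=R.T; T[:3,3]=-R.T@t
    else:
        W=np.eye(4); W[:3,:3]=cv2.Rodrigues(np.array(st["ee_rot"],float))[0]; W[:3,3]=st["position"]
        T=W@np.array(c["tool_from_camera"])
    if save:
        cv2.imwrite(f"pics/{save}.png", cv2.cvtColor(im,cv2.COLOR_RGB2BGR)); np.savez(f"pics/{save}.npz",im=im,d=d,K=K,T=T)
    return im,d,K,T
def load(s):
    z=np.load(f"pics/{s}.npz"); return z["im"],z["d"],z["K"],z["T"]
def cloud(d,K,T):
    v,u=np.mgrid[:d.shape[0],:d.shape[1]]
    P=np.stack([(u-K[0,2])/K[0,0]*d,(v-K[1,2])/K[1,1]*d,d],-1)
    X=P@T[:3,:3].T+T[:3,3]; X[d<=0]=np.nan; return X
def ray(u,v,z,K,T):
    r=T[:3,:3]@np.array([(u-K[0,2])/K[0,0],(v-K[1,2])/K[1,1],1]); o=T[:3,3]
    return o+r*(z-o[2])/r[2]
E
python3 - <<'E'
from h import *
print(arm.observe())
for n in("scene","top","wrist"):
    im,d,K,T=grab(n,n+"0"); print(n,K[0,0],T.round(3).tolist())
a=cv2.imread("pics/scene0.png")
E
```

```text
pics
{'clock': 0.0, 'joints': array([ 1.07337654,  0.43520602,  0.02497226,  1.57408526, -0.01160976,
        1.13397676, -0.07509474]), 'dq': array([-5.91276849e-04,  1.66512558e-05, -2.36197094e-03, -4.22156888e-06,
       -1.61231867e-04, -4.93588073e-04, -8.87208370e-04]), 'joint_efforts': array([ 7.94304669e-04, -6.67868686e+01,  9.85440016e-01, -3.14469516e+01,
       -6.05059834e-02,  4.26537835e-02,  1.74817496e-04]), 'position': array([ 0.24020733, -0.57656565,  0.29145999]), 'ee_rot': array([-3.07915596e+00, -6.15768356e-01,  6.69655903e-04]), 'force': array([ 0.08804959, -0.35912529, -0.12128392]), 'ft_torque': array([ 0.00262694,  0.00192586, -0.00107316]), 'width': 1.0001314076485581}
scene 472.6862492396497 [[-0.804, -0.287, 0.52, -0.277], [-0.594, 0.369, -0.715, 1.104], [0.013, -0.884, -0.467, 0.762], [0.0, 0.0, 0.0, 1.0]]
top 423.65415484271 [[0.062, -0.899, 0.433, -0.051], [-0.998, -0.056, 0.027, -0.05], [0.0, -0.434, -0.901, 1.281], [0.0, 0.0, 0.0, 1.0]]
wrist 319.21948331368515 [[0.384, -0.885, -0.262, 0.31], [-0.923, -0.369, -0.108, -0.549], [-0.001, 0.283, -0.959, 0.384], [0.0, 0.0, 0.0, 1.0]]
```

View pics/top0.png

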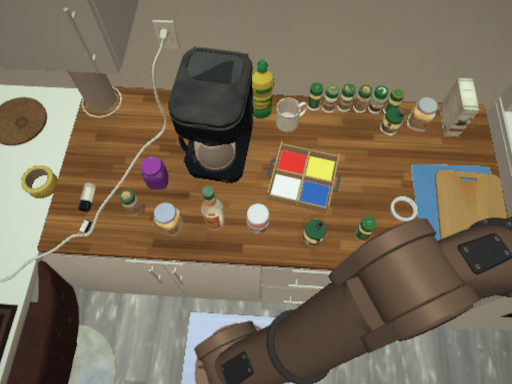

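View pics/scene0.png

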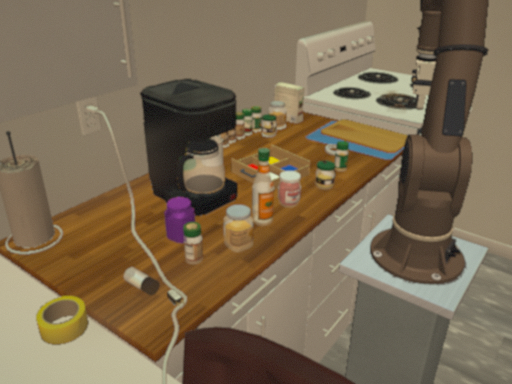

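The top view shows the row, left to right: spice jar (130,202), honey (167,217), vinegar (211,207), jam (258,217), mustard (315,232) and spice jar (366,228). The pads are red (293,161), yellow (321,167), white (285,187) and blue (313,193). Next I'll measure them from the depth data and enlarge.

Run:
```python
from h import *
im,d,K,T=load("top0"); X=cloud(d,K,T)
for n,(u,v) in dict(sp1=(128,195),honey=(166,211),vin=(209,191),jam=(258,211),must=(316,227),sp2=(369,222),red=(293,161),yel=(321,167),whi=(285,187),blu=(313,193)).items():
    p=X[v,u]
    # top-surface: points near, height within 6mm of seed 
    m=(np.linalg.norm(X[...,:2]-p[:2],axis=-1)<.045)&(abs(X[...,2]-p[2])<.006)
    q=X[m]; lo,hi=np.nanpercentile(q[:,:2],2,0),np.nanpercentile(q[:,:2],98,0)
    print(n,p.round(3),m.sum(),((lo+hi)/2).round(4),(hi-lo).round(3),np.median(q[:,2]).round(3))
# pads by colour
hsv=cv2.cvtColor(im,cv2.COLOR_RGB2HSV).astype(int); H,S,V=hsv[...,0],hsv[...,1],hsv[...,2]
box=np.zeros(H.shape,bool); box[148:206,268:342]=1
for n,m in dict(red=((H<6)|(H>174))&(S>190),yel=(H>22)&(H<34)&(S>150),whi=(S<50)&(V>150),blu=(H>100)&(H<130)&(S>150)).items():
    m=(m&box).astype(np.uint8); k,l,s,c=cv2.connectedComponentsWithStats(m); j=1+s[1:,4].argmax()
    pix=np.argwhere(l==j); w=np.array([ray(v_,u_,.009,K,T)[:2] for u_,v_ in pix]).astype(np.float32)
    print(n,s[j],c[j].round(1),ray(*c[j],.009,K,T).round(4),w.min(0).round(3),w.max(0).round(3),cv2.minAreaRect(w))
a=cv2.resize(cv2.cvtColor(im[140:260,100:400],cv2.COLOR_RGB2BGR),None,fx=2.66,fy=2.66,interpolation=cv2.INTER_CUBIC)
cv2.imwrite("pics/topcrop.png",a)
s=cv2.imread("pics/scene0.png")[130:290,150:360]; cv2.imwrite("pics/scrop.png",cv2.resize(s,None,fx=3.7,fy=3.7,interpolation=cv2.INTER_CUBIC))
```

```text
sp1 [0.467 0.374 0.103] 149 [0.4645 0.3798] [0.04 0.04] 0.105
honey [0.419 0.248 0.108] 353 [0.4149 0.252 ] [0.059 0.059] 0.11
vin [0.433 0.107 0.238] 85 [0.4358 0.1138] [0.027 0.027] 0.234
jam [ 0.437 -0.027  0.106] 273 [ 0.4325 -0.0253] [0.059 0.058] 0.103
must [ 0.406 -0.204  0.081] 286 [ 0.4006 -0.1994] [0.057 0.057] 0.084
sp2 [ 0.422 -0.357  0.107] 168 [ 0.4213 -0.355 ] [0.04 0.04] 0.106
red [ 0.671 -0.134  0.008] 414 [ 0.6725 -0.1321] [0.077 0.079] 0.009
yel [ 0.653 -0.229  0.01 ] 451 [ 0.653  -0.2281] [0.078 0.079] 0.01
whi [ 0.568 -0.109  0.013] 408 [ 0.5711 -0.1091] [0.072 0.081] 0.01
blu [ 0.551 -0.202  0.014] 376 [ 0.5553 -0.2027] [0.075 0.079] 0.011
red [279 151  27  22 412] [291.8 161.8] [ 0.6673 -0.1297  0.009 ] [ 0.629 -0.175] [ 0.709 -0.086] ((0.6675866842269897, -0.1294444054365158), (0.0800803005695343, 0.0691470354795456), 78.5928726196289)
yel [317 159   1   2   2] [317.  159.5] [ 0.6817 -0.216   0.009 ] [ 0.68  -0.216] [ 0.684 -0.216] ((0.6817245483398438, -0.21599367260932922), (0.003958404064178467, 0.0), 179.99288940429688)
whi [271 174  30  26 561] [285.6 186.7] [ 0.571  -0.1112  0.009 ] [ 0.527 -0.159] [ 0.617 -0.063] ((0.5715386867523193, -0.1110561341047287), (0.08813019096851349, 0.07835741341114044), 78.9113998413086)
blu [301 182  28  24 474] [314.4 193.2] [ 0.5527 -0.2074  0.009 ] [ 0.512 -0.253] [ 0.593 -0.163] ((0.5532376170158386, -0.20726419985294342), (0.08102655410766602, 0.07048334181308746), 79.31963348388672)
```

View pics/topcrop.png

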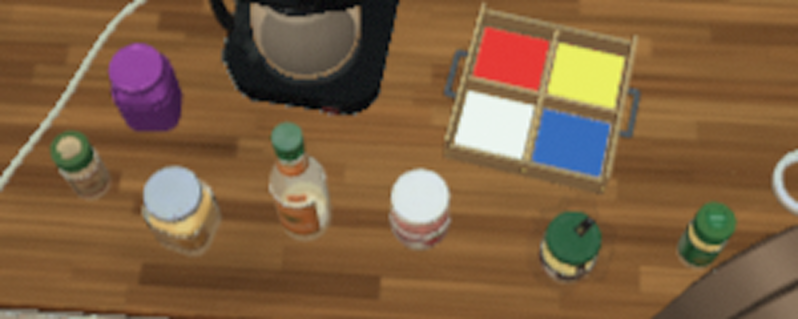

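View pics/scrop.png

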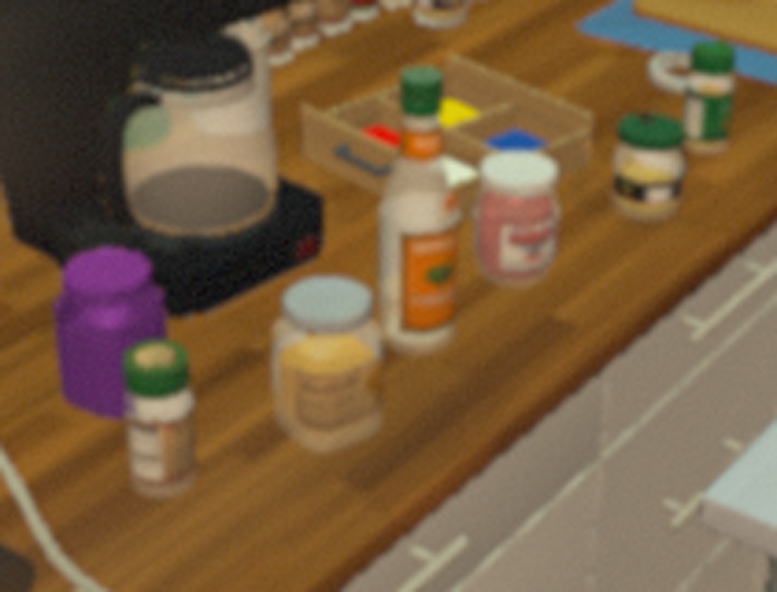

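The top crop confirms it. The left spice jar has the pale tan patch on its cap at crop (73,148), so it's the tan one. The right one at (713,220) has a plain green cap and, in the scene crop, a green label. Measured heights (105, 110, 234, 103, 84 and 106 mm) match the given sizes. The caddy is turned about -0.19 rad, with its centre near (0.612,-0.168).

First move: hover over the mustard with the jaws turned along the caddy's x axis.

>>> {"fn": "carry_out", "kwargs": {"plan": [[1,2.4,0,0.06,9.1],[2.5,6,-0.3,0.15,9.1],[4.5,10.5,-0.8,0.28,9.1],[6.5,15,-1.4,0.4,9.1],[8.5,20,-2,0.52,9.1],[10.5,24.5,-2.7,0.64,9.1],[12.5,29,-3.3,0.76,9.1],[14.3,33,-3.8,0.87,9.1],[15.6,36,-4,0.95,9.1],[16,37.7,-4,0.99,9.1],[16,37.7,-4,0.99,9.1],[16,37.7,-4,0.99,9.1]]}}

```text
clock: 1.35
position: [0.3998, -0.2007, 0.2517]
ee_rot: [-2.42, -2.003, 0.002]
force: [-0.5, -0.8, -0.0]
width: 0.991
```

```bash
cat >> h.py <<'E'
def tops(seed_xy,ztop,n,r=.05,dz=.006,save=None):
    """centre of the flat top near seed (circle fit on its points)"""
    im,d,K,T=grab(n,save); X=cloud(d,K,T)
    m=(np.linalg.norm(X[...,:2]-np.array(seed_xy),axis=-1)<r)&(abs(X[...,2]-ztop)<dz)
    q=X[m]; c,rad=cv2.minEnclosingCircle(q[:,:2].astype(np.float32))
    lo,hi=np.percentile(q[:,:2],1,0),np.percentile(q[:,:2],99,0)
    return dict(n=int(m.sum()),circ=np.round(c,4),dia=round(2*rad,4),mid=((lo+hi)/2).round(4),ext=(hi-lo).round(4),z=np.median(q[:,2]).round(4))
def state():
    s=arm.observe(); R=cv2.Rodrigues(np.array(s["ee_rot"],float))[0]
    print("t%.1f pos %s jaw %.3f rad tilt %.3f F %s w %.1fmm q %s"%(s["clock"],s["position"].round(4),np.arctan2(R[1,1],R[0,1]),R[2,2],s["force"].round(1),s["width"]*91.8,s["joints"].round(2)))
E
python3 - <<'E'
from h import *
state(); print(tops((.4006,-.1994),.084,"wrist",save="w1"))
E
```

```text
t1.4 pos [ 0.3998 -0.2007  0.2517] jaw -0.188 rad tilt -1.000 F [-0.5 -0.8 -0. ] w 90.9mm q [ 0.65  0.22 -0.36  2.02  0.1   0.92  0.05]
{'n': 4130, 'circ': array([ 0.3995, -0.2002]), 'dia': 0.0637, 'mid': array([ 0.3996, -0.1994]), 'ext': array([0.0581, 0.0586]), 'z': np.float64(0.0847)}
```

View pics/w1.png

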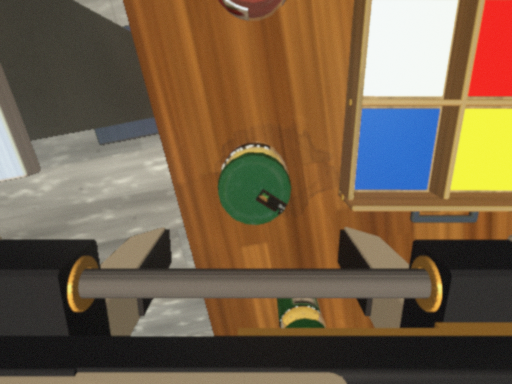

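The wrist view shows the mustard lid at (255,188); the black mark on it is only print. Its centre is within 1 mm of the tool axis. Descending and gripping.

>>> {"fn": "carry_out", "kwargs": {"plan": [[0,0.1,-1,0,9.1],[0,0.1,-3,0,9.1],[0,0.1,-5.5,0,9.1],[0,0.1,-8,0,9.1],[0,0.1,-10.5,0,9.1],[0,0.1,-12.5,0,9.1],[0,0.1,-14,0,9.1],[0,0.1,-14.7,0,9.1],[0,0.1,-14.7,0,8],[0,0.1,-14.7,0,7],[0,0.1,-14.7,0,6],[0,0.1,-14.7,0,5.5],[0,0.1,-14.7,0,5.5],[0,0.1,-14.7,0,5.5],[0,0.1,-14.7,0,5.5]], "squeeze": 30}}

```text
clock: 2.9
position: [0.3999, -0.2004, 0.1052]
ee_rot: [2.421, 2.001, -0.002]
force: [-1.9, -0.8, 6.9]
width: 0.693
```

```bash
python3 -c "
from h import *
state()"
```

```text
t2.9 pos [ 0.3999 -0.2004  0.1052] jaw -0.189 rad tilt -1.000 F [-1.9 -0.8  6.9] w 63.6mm q [ 0.58  0.44 -0.3   2.17  0.24  0.56 -0.09]
```

>>> {"fn": "carry_out", "kwargs": {"plan": [[0,0,0.5,0,5.5],[0,0,1.5,0,5.5],[0,0,3.5,0,5.5],[0,0,6,0,5.5],[0,0,8.5,0,5.5],[0,0,10.5,0,5.5],[0,0,11.5,0,5.5],[1,0,12,0,5.5],[3.5,-0.2,12,0,5.5],[6.5,-0.5,12,0,5.5],[10,-1,12,0,5.5],[13.5,-1.4,12,0,5.5],[17,-1.8,12,0,5.5],[20.5,-2.1,12,0,5.5],[23,-2.4,12,0,5.5],[24.6,-2.5,12,0,5.5],[25.1,-2.5,12,0,5.5],[25.1,-2.5,12,0,5.5],[25.1,-2.5,12,0,5.5]]}}

```text
clock: 4.8
position: [0.6502, -0.2253, 0.2246]
ee_rot: [-2.421, -2.001, 0.004]
force: [-0.5, -0.9, -1.2]
width: 0.694
```

Run:
```python
from h import *
state(); grab("wrist","w2")
im,d,K,T=load("w2"); X=cloud(d,K,T); p=np.array([.651,-.2253])
m=(np.linalg.norm(X[...,:2]-p,axis=-1)<.06)&(X[...,2]>.1); print(m.sum(), np.nanpercentile(X[m],[2,50,98],axis=0).round(4).tolist())
```

```text
t4.8 pos [ 0.6502 -0.2253  0.2246] jaw -0.189 rad tilt -1.000 F [-0.5 -0.9 -1.2] w 63.7mm q [ 0.45  0.62 -0.31  1.46  0.2   1.1  -0.09]
69701 [[0.6058, -0.2385, 0.1668], [0.6549, -0.202, 0.2484], [0.705, -0.1838, 0.2696]]
```

View pics/w2.png

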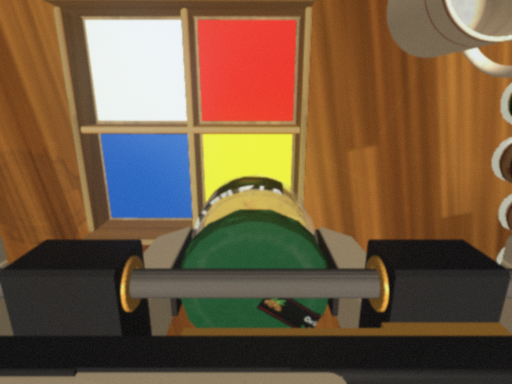

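The wrist view shows the jar held upright, with the pads white (137,70), red (247,70), blue (146,175) and yellow (248,165). I'll measure the pads from close range and check the lid's pose.

Run:
```python
from h import *
im,d,K,T=load("w2"); X=cloud(d,K,T)
hsv=cv2.cvtColor(im,cv2.COLOR_RGB2HSV).astype(int); H,S,V=hsv[...,0],hsv[...,1],hsv[...,2]
box=np.zeros(H.shape,bool); box[:225,60:312]=1
out={}
for n,m in dict(red=((H<6)|(H>174))&(S>190),whi=(S<50)&(V>150),blu=(H>100)&(H<130)&(S>150),yel=(H>22)&(H<34)&(S>170)&(V>200)).items():
    k,l,s,c=cv2.connectedComponentsWithStats((m&box).astype(np.uint8)); j=1+s[1:,4].argmax()
    w=np.array([ray(u,v,.009,K,T)[:2] for v,u in np.argwhere(l==j)],np.float32); r=cv2.minAreaRect(w); out[n]=np.array(r[0])
    print(n,s[j],np.round(r[0],4),np.round(r[1],4),round(r[2],1),"z",np.nanmedian(X[l==j][:,2]).round(4))
e=out["red"]-out["whi"]; print("yaw",np.arctan2(e[1],e[0]),np.linalg.norm(e))
# lid: dark green
g=(H>60)&(H<90)&(S>120)&(V<140); g[:215]=0; g[330:]=0
q=X[g]; q=q[~np.isnan(q[:,2])]; q=q[abs(q[:,2]-np.median(q[:,2]))<.01]; print("lid z",np.percentile(q[:,2],[5,50,95]).round(4), "fit", np.linalg.lstsq(np.c_[q[:,:2]-q[:,:2].mean(0),np.ones(len(q))],q[:,2],rcond=None)[0].round(3), q.min(0).round(3),q.max(0).round(3))
```

```text
red [ 204   21   92  100 7888] [ 0.6622 -0.1284] [0.0841 0.083 ] 79.0 z 0.0094
whi [  85   19  102  102 9483] [ 0.5642 -0.1088] [0.0857 0.0845] 79.1 z 0.0094
blu [ 102  135   89   82 6723] [ 0.5454 -0.2052] [0.0827 0.0818] 79.2 z 0.0095
yel [ 204  134   88   66 4045] [ 0.6449 -0.2144] [0.0652 0.0854] 79.2 z 0.0094
yaw -0.1974102134946232 0.10001352115662951
lid z [0.2028 0.2038 0.2049] fit [-0.002  0.003  0.204] [ 0.617 -0.246  0.194] [ 0.68  -0.195  0.206]
```

Run:
```python
from h import *
for f,bx in (("w1",(0,200,350,512)),):
    im,d,K,T=load(f); X=cloud(d,K,T)
    hsv=cv2.cvtColor(im,cv2.COLOR_RGB2HSV).astype(int); H,S,V=hsv[...,0],hsv[...,1],hsv[...,2]
    box=np.zeros(H.shape,bool); box[bx[0]:bx[1],bx[2]:bx[3]]=1
    for n,m in dict(whi=(S<50)&(V>150),blu=(H>100)&(H<130)&(S>150)).items():
        k,l,s,c=cv2.connectedComponentsWithStats((m&box).astype(np.uint8)); j=1+s[1:,4].argmax()
        w=np.array([ray(u,v,.009,K,T)[:2] for v,u in np.argwhere(l==j)],np.float32); r=cv2.minAreaRect(w)
        print(f,n,s[j],np.round(r[0],4),np.round(r[1],4),round(r[2],1),"cloud",np.nanmedian(X[l==j],axis=0).round(4))
im,d,K,T=load("w2"); X=cloud(d,K,T); print("w2 cloud red,white,blue",[X[v,u].round(4) for u,v in((247,70),(137,70),(146,175))])
im,d,K,T=load("top0"); print("table top", cloud(d,K,T)[225,230:300:10,2].round(4), cloud(d,K,T)[130:150,300,2].round(4))
# current top view
im,d,K,T=grab("top","top2")
```

```text
w1 whi [ 363    0   95   97 7966] [ 0.5677 -0.1105] [0.0854 0.0802] 79.1 cloud [ 0.5681 -0.1077  0.0093]
w1 blu [ 356  109   83   80 5867] [ 0.5496 -0.2058] [0.0834 0.0775] 79.2 cloud [ 0.5498 -0.2037  0.0093]
w2 cloud red,white,blue [array([ 0.6619, -0.1262,  0.0092]), array([ 0.5642, -0.1075,  0.0094]), array([ 0.5448, -0.2028,  0.0098])]
table top [-0.001   0.0013  0.0687  0.0782  0.0039 -0.001   0.0013] [-0.0017 -0.0002 -0.0023  0.0051  0.0008  0.0024  0.0014 -0.0006  0.0015
  0.0016  0.0017  0.0033 -0.0014  0.0033 -0.0001  0.0014  0.0001  0.0363
  0.0401  0.0331]
```

Run:
```python
from h import *
im,d,K,T=load("top2"); a=cv2.cvtColor(im[135:225,250:360],cv2.COLOR_RGB2BGR); cv2.imwrite("pics/top2c.png",cv2.resize(a,None,fx=6,fy=6,interpolation=cv2.INTER_CUBIC))
for n in ("scene",):
    im,d,K,T=grab("scene","sc2"); X=cloud(d,K,T)
    hsv=cv2.cvtColor(im,cv2.COLOR_RGB2HSV).astype(int); H,S=hsv[...,0],hsv[...,1]
    for nn,m in dict(red=((H<6)|(H>174))&(S>150),blu=(H>100)&(H<130)&(S>120)).items():
        m[:140]=0; m[185:]=0; m[:,:230]=0; m[:,310:]=0
        m&=abs(X[...,2]-.009)<.012
        q=X[m]; print(nn,m.sum(), np.nanmin(q,0).round(3),np.nanmax(q,0).round(3)) if m.sum() else print(nn,0)
```

```text
red 21 [ 0.655 -0.17   0.005] [ 0.693 -0.143  0.012]
blu 39 [ 0.541 -0.251  0.005] [ 0.582 -0.21   0.013]
```

View pics/top2c.png

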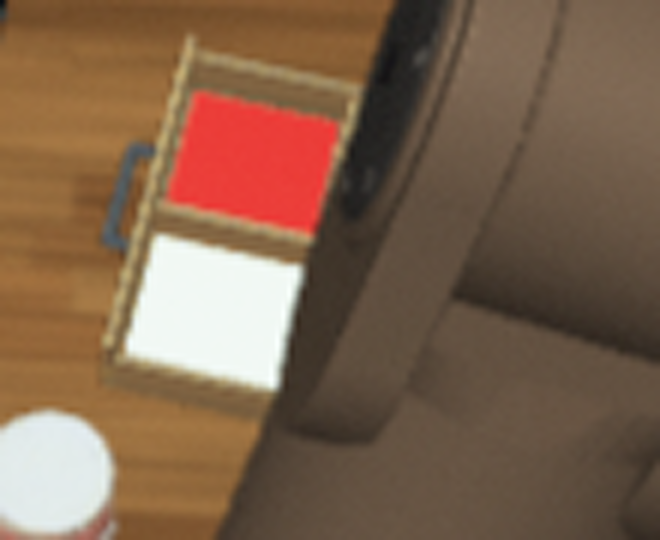

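The top view's pad centres were biased: the near walls hide the pads' near edges (visible extent 69 mm of 86). The wrist view is consistent with that, so I use its values: yellow (0.6425,-0.2245), white (0.565,-0.109), blue (0.546,-0.205), red (0.6615,-0.128). Lowering the mustard.

>>> {"fn": "carry_out", "kwargs": {"plan": [[-0.3,0,0,0,5.5],[-0.8,0.1,-0.5,0,5.5],[-0.8,0.1,-2,0,5.5],[-0.8,0.1,-4,0,5.5],[-0.8,0.1,-6,0,5.5],[-0.8,0.1,-8,0,5.5],[-0.8,0.1,-9.5,0,5.5],[-0.8,0.1,-10.3,0,5.5],[-0.8,0.1,-10.6,0,5.5],[-0.8,0.1,-10.8,0,5.5],[-0.8,0.1,-10.9,0,5.5],[-0.8,0.1,-10.9,0,5.5],[-0.8,0.1,-10.9,0,5.5]]}}

```text
clock: 6.25
position: [0.6425, -0.2247, 0.1171]
ee_rot: [2.421, 2.0, -0.002]
force: [0.0, 0.8, -2.3]
width: 0.693
```

```bash
python3 -c "
from h import *
state()"
```

```text
t6.2 pos [ 0.6425 -0.2247  0.1171] jaw -0.190 rad tilt -1.000 F [ 0.   0.8 -2.3] w 63.7mm q [ 0.44  0.71 -0.29  1.58  0.25  0.89 -0.13]
```

>>> {"fn": "carry_out", "kwargs": {"plan": [[0,0,-0.1,0,5.5],[0,0,-0.2,0,5.5],[0,0,-0.3,0,5.5],[0,0,-0.3,0,5.5],[0,0,-0.3,0,5.5]]}}

```text
clock: 6.75
position: [0.6426, -0.2248, 0.1144]
ee_rot: [2.421, 2.0, -0.002]
force: [-0.7, -0.2, 3.7]
width: 0.693
```

>>> {"fn": "carry_out", "kwargs": {"plan": [[0,0,0,0,6.8],[0,0,0,0,7.4],[0,0,0,0,8.4],[0,0,0,0,9],[0,0,0,0,9],[0,0,0.5,0,9],[0,0,2,0,9],[0,0,4,0,9],[0,0,6.5,0,9],[0,0,9,0,9],[-0.5,0,11.5,0,9],[-2,-1,13.5,0,9],[-5,-2.5,13.5,0,9],[-9,-4.5,13.5,0,9],[-13,-7,13.5,0,9],[-17,-9.5,13.5,0,9],[-20,-11.5,13.5,0,9],[-22,-13,13.5,0,9],[-22,-13,13.5,0,9],[-22,-13,13.5,0,9]]}}

```text
clock: 8.75
position: [0.4227, -0.355, 0.2507]
ee_rot: [2.421, 1.997, -0.001]
force: [-0.4, -0.3, -0.0]
width: 0.98
```

Run:
```python
from h import *
state(); print(tops((.4213,-.355),.106,"wrist",r=.04,save="w3")); print(tops((.6425,-.2245),.093,"top",save="top3"))
```

```text
t8.8 pos [ 0.4227 -0.355   0.2507] jaw -0.191 rad tilt -1.000 F [-0.4 -0.3 -0. ] w 90.0mm q [ 0.84  0.38 -0.32  1.79  0.14  0.99  0.27]
{'n': 2462, 'circ': array([ 0.42  , -0.3558]), 'dia': 0.0453, 'mid': array([ 0.42  , -0.3553]), 'ext': array([0.0413, 0.0419]), 'z': np.float64(0.1059)}
{'n': 263, 'circ': array([ 0.6437, -0.2236]), 'dia': 0.0641, 'mid': array([ 0.6431, -0.2241]), 'ext': array([0.0586, 0.0578]), 'z': np.float64(0.0943)}
```

View pics/w3.png

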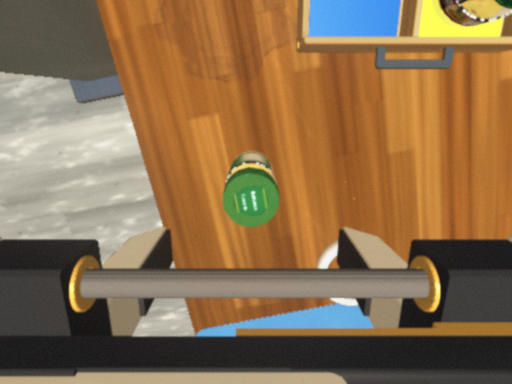

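The mustard stands at (0.643,-0.224) with its top at 94 mm, so it is on the pad. The wrist view shows the spice jar's green cap at (251,199) with no tan patch, at (0.420,-0.3555). Gripping it at 75 mm height.

>>> {"fn": "carry_out", "kwargs": {"plan": [[-0.3,0,-1,0,8],[-0.3,0,-3,0,7.5],[-0.3,0,-5.5,0,7.5],[-0.3,0,-8,0,7.5],[-0.3,0,-10,0,7.5],[-0.3,0,-12,0,7.5],[-0.3,0,-12.9,0,7.5],[-0.3,0,-12.9,0,7],[-0.3,0,-12.9,0,6],[-0.3,0,-12.9,0,5],[-0.3,0,-12.9,0,4],[-0.3,0,-12.9,0,3.5],[-0.3,0,-12.9,0,3.5],[-0.3,0,-12.9,0,3.5],[-0.3,0,-12.9,0,3.5]], "squeeze": 20}}

```text
clock: 10.35
position: [0.4211, -0.3542, 0.1218]
ee_rot: [2.418, 2.0, 0.0]
force: [-1.2, 1.1, 6.0]
width: 0.491
```

>>> {"fn": "carry_out", "kwargs": {"plan": [[0,0,0.5,0,3.5],[0,0,2,0,3.5],[0,0,4.5,0,3.5],[0,0,7,0,3.5],[0.5,0.5,9.5,0,3.5],[2,2,10.5,0,3.5],[4,4.5,10.5,0,3.5],[6.5,7.5,10.5,0,3.5],[9,10.5,10.5,0,3.5],[11,13,10.5,0,3.5],[12,14.4,10.5,0,3.5],[12.5,14.9,10.5,0,3.5],[12.5,14.9,10.5,0,3.5],[12.5,14.9,10.5,0,3.5]]}}

```text
clock: 11.75
position: [0.5453, -0.2065, 0.2267]
ee_rot: [2.419, 1.998, -0.002]
force: [-0.0, 0.5, -0.0]
width: 0.49
```

Run:
```python
from h import *
state(); im,d,K,T=grab("wrist","w4"); X=cloud(d,K,T)
hsv=cv2.cvtColor(im,cv2.COLOR_RGB2HSV).astype(int); H,S,V=hsv[...,0],hsv[...,1],hsv[...,2]
for n,m in dict(red=((H<6)|(H>174))&(S>190),whi=(S<50)&(V>150)).items():
    m=m&(abs(X[...,2]-.009)<.006)
    k,l,s,c=cv2.connectedComponentsWithStats(m.astype(np.uint8)); j=1+s[1:,4].argmax()
    w=np.array([ray(u,v,.009,K,T)[:2] for v,u in np.argwhere(l==j)],np.float32); r=cv2.minAreaRect(w)
    print(n,s[j],np.round(r[0],4),np.round(r[1],4),round(r[2],1))
g=(H>50)&(H<90)&(S>100)&(X[...,2]>.17)&(np.linalg.norm(X[...,:2]-[.546,-.205],axis=-1)<.04); q=X[g]; print("cap",g.sum(),np.percentile(q,[2,50,98],axis=0).round(4).tolist())
```

```text
t11.8 pos [ 0.5453 -0.2065  0.2267] jaw -0.190 rad tilt -1.000 F [-0.   0.5 -0. ] w 45.0mm q [ 0.52  0.46 -0.35  1.74  0.19  0.98 -0.09]
red [ 316   19  100  100 9042] [ 0.662  -0.1283] [0.0843 0.0836] 79.1
whi [ 206   17   99  102 9608] [ 0.5651 -0.1089] [0.0859 0.0865] 79.1
cap 5458 [[0.5251, -0.2209, 0.1932], [0.5473, -0.1963, 0.2104], [0.5652, -0.186, 0.2123]]
```

View pics/w4.png

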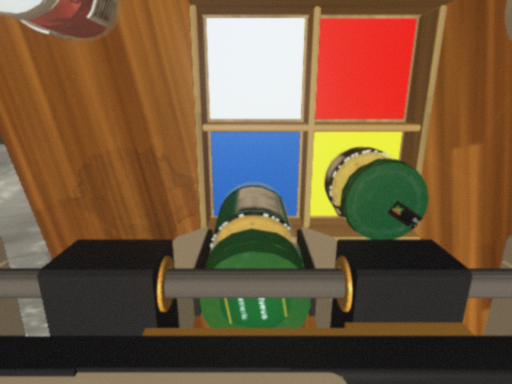

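The wrist view shows the spice jar upright in the jaws over blue, and the mustard standing within yellow. The pads were re-measured within 1 mm. Lowering.

>>> {"fn": "carry_out", "kwargs": {"plan": [[0.1,0.1,-1,0,3.5],[0.1,0.1,-3,0,3.5],[0.1,0.1,-5,0,3.5],[0.1,0.1,-7,0,3.5],[0.1,0.1,-8.5,0,3.5],[0.1,0.1,-9.1,0,3.5],[0.1,0.1,-9.4,0,3.5],[0.1,0.1,-9.6,0,3.5],[0.1,0.1,-9.7,0,3.5],[0.1,0.1,-9.7,0,3.5],[0.1,0.1,-9.7,0,3.5]]}}

```text
clock: 12.9
position: [0.5462, -0.2061, 0.1309]
ee_rot: [2.419, 1.997, -0.001]
force: [-3.0, 0.0, 5.9]
width: 0.496
```

>>> {"fn": "carry_out", "kwargs": {"plan": [[0,0,0,0,4.8],[0,0,0,0,5.4],[0,0,0,0,6],[0,0,0,0,6],[0,0,0.5,0,6],[0,0,2,0,6],[0,0,5,0,6],[0,0,9,0,6],[-1,1,13,0,7],[-3,3,17,0,8],[-6,6,20,0,9],[-9.5,10,21.5,0,9],[-12.5,14.5,21.5,0,9],[-13.1,19.5,21.5,0,9],[-13.1,24.5,21.5,0,9],[-13.1,29.5,21.5,0,9],[-13.1,34.5,21.5,0,9],[-13.1,39.5,21.5,0,9],[-13.1,43.5,21.5,0,9],[-13.1,45.8,21.5,0,9]]}}

```text
clock: 14.9
position: [0.414, 0.2565, 0.3465]
ee_rot: [2.416, 2.003, 0.002]
force: [0.5, -1.0, -0.3]
width: 0.979
```

>>> {"fn": "carry_out", "kwargs": {"plan": [[0,0,0,0,9],[0,0,-2,0,9],[0,0,-4,0,9],[0,0,-6,0,9],[0,0,-6,0,9],[0,0,-6,0,9]]}}

```text
clock: 15.5
position: [0.4141, 0.2559, 0.287]
ee_rot: [2.416, 2.002, 0.001]
force: [0.2, 0.7, 0.6]
width: 0.979
```

Run:
```python
from h import *
state(); print("honey",tops((.4149,.252),.110,"wrist",save="w5")); print("spice",tops((.546,-.205),.115,"top",r=.04,save="top5"))
```

```text
t15.5 pos [0.4141 0.2559 0.287 ] jaw -0.187 rad tilt -1.000 F [0.2 0.7 0.6] w 89.9mm q [-0.09  0.3  -0.71  1.86  0.23  1.06 -1.08]
honey {'n': 4136, 'circ': array([0.4138, 0.2545]), 'dia': 0.066, 'mid': array([0.4141, 0.2548]), 'ext': array([0.0601, 0.0609]), 'z': np.float64(0.1098)}
spice {'n': 149, 'circ': array([ 0.5479, -0.2074]), 'dia': 0.0463, 'mid': array([ 0.5479, -0.2069]), 'ext': array([0.0428, 0.0402]), 'z': np.float64(0.1153)}
```

View pics/w5.png

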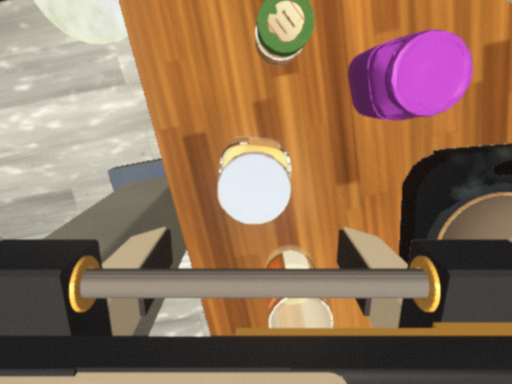

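The wrist view shows the honey's grey lid at (254,187), centred at (0.414,0.2547). The tan spice (285,25) and the purple jar (410,75) are clear of it. The green spice stands at (0.548,-0.207) with its top at 115 mm. Next, the honey's flat orientation from the side points.

Run:
```python
from h import *
c=np.array([.414,.2547]); P=[]
for f in("w5","top0","scene0"):
    im,d,K,T=load(f); X=cloud(d,K,T).reshape(-1,3)
    r=np.linalg.norm(X[:,:2]-c,axis=1); m=(r<.055)&(X[:,2]>.02)&(X[:,2]<.075); q=X[m]; 
    th=np.degrees(np.arctan2(*(q[:,:2]-c).T[::-1])); rr=r[m]
    print(f,m.sum())
    for a in range(-180,180,15):
        k=(th>=a)&(th<a+15)
        if k.sum()>8: print(a+7,k.sum(),(np.percentile(rr[k],[10,50,90])*1000).round(1))
```

```text
w5 387
22 11 [39.9 40.5 40.8]
37 52 [37.6 38.7 40.2]
52 60 [34.8 35.8 36.9]
67 58 [33.9 34.1 34.4]
82 63 [33.9 34.2 35.5]
97 72 [36.1 37.3 38.4]
112 57 [39.  39.7 40.5]
127 13 [39.5 40.1 40.3]
top0 185
-173 16 [33.8 35.4 36.6]
-158 21 [36.5 38.  39.4]
-143 23 [38.1 39.3 40. ]
-128 21 [36.  37.6 38.6]
-113 14 [34.7 35.4 37.3]
-98 15 [34.5 35.4 36.8]
-83 16 [35.8 37.7 39.4]
-68 12 [39.9 41.4 42.7]
142 13 [33.4 34.3 35.7]
157 12 [31.5 32.6 33.7]
172 14 [31.8 33.  33.4]
scene0 508
-173 46 [36.8 39.1 41.7]
-158 29 [39.5 41.3 41.9]
37 16 [38.3 38.9 39.3]
52 27 [34.8 36.4 37.2]
67 30 [33.4 34.3 35.8]
82 33 [33.8 34.8 36.3]
97 42 [35.4 37.7 39.9]
112 59 [38.1 40.9 43.9]
127 63 [38.5 41.4 44. ]
142 64 [36.8 39.1 40.9]
157 51 [34.2 36.6 38.2]
172 47 [34.7 36.5 39. ]
```

Side radii are smallest at about 74°, so the flats' normals lie along 74° and -16°. I turn the jaws by -0.10 rad and descend to grip at about 69 mm height.

>>> {"fn": "carry_out", "kwargs": {"plan": [[0,-0.1,-1,-0.05,9.1],[0,-0.1,-3,-0.1,9.1],[0,-0.1,-6,-0.1,9.1],[0,-0.1,-9,-0.1,9.1],[0,-0.1,-12,-0.1,9.1],[0,-0.1,-14.5,-0.1,9.1],[0,-0.1,-16.2,-0.1,9.1],[0,-0.1,-17,-0.1,9.1],[0,-0.1,-17,-0.1,8.2],[0,-0.1,-17,-0.1,7.4],[0,-0.1,-17,-0.1,6.6],[0,-0.1,-17,-0.1,6],[0,-0.1,-17,-0.1,6],[0,-0.1,-17,-0.1,6],[0,-0.1,-17,-0.1,6]], "squeeze": 40}}

```text
clock: 17.1
position: [0.4148, 0.256, 0.1187]
ee_rot: [2.513, 1.879, 0.006]
force: [-1.3, -1.1, 7.4]
width: 0.734
```

```bash
python3 -c "
from h import *
state()"
```

```text
t17.1 pos [0.4148 0.256  0.1187] jaw -0.287 rad tilt -1.000 F [-1.3 -1.1  7.4] w 67.4mm q [-0.23  0.51 -0.57  2.06  0.44  0.69 -1.38]
```

>>> {"fn": "carry_out", "kwargs": {"plan": [[0,0,0.3,0,6],[0,0,1.2,0,6],[0,0,3,0,6],[0,0,6,0,6],[0,0,9,0,6],[0,0,12,0,6],[0,0,15,0,6],[0,0,18,0,6],[0,0,21,0,6],[0,0,24,0,6],[0,0,26,0,6],[0,0,27,0,6],[0,0,27,0,6],[0,0,27,0,6]]}}

```text
clock: 18.5
position: [0.4145, 0.2556, 0.3879]
ee_rot: [2.513, 1.879, 0.004]
force: [0.6, 0.1, -4.9]
width: 0.734
```

```bash
python3 -c "
from h import *
state()"
```

```text
t18.5 pos [0.4145 0.2556 0.3879] jaw -0.287 rad tilt -1.000 F [ 0.6  0.1 -4.9] w 67.4mm q [-0.07  0.21 -0.71  1.7   0.15  1.28 -1.1 ]
```

>>> {"fn": "carry_out", "kwargs": {"plan": [[0,-0.8,0,0,6],[0,-2.5,0,0,6],[0,-5,0,0,6],[0,-8,0,0,6],[0,-11,0,0,6],[0,-14,0,0,6],[0,-17,0,0,6],[0,-20,0,0,6],[0,-23,0,0,6],[0,-26,0,0,6],[0,-29,0,0.02,6],[1,-31.5,0,0.04,6],[3,-33.5,0,0.06,6],[6,-35,0,0.08,6],[9,-36,0,0.1,6],[12,-36.4,0,0.1,6],[14.2,-36.4,0,0.1,6],[15,-36.4,0,0.1,6],[15,-36.4,0,0.1,6],[15,-36.4,0,0.1,6]]}}

```text
clock: 20.5
position: [0.5634, -0.1085, 0.3873]
ee_rot: [2.417, 2.003, 0.003]
force: [0.2, 0.1, -4.2]
width: 0.737
```

>>> {"fn": "carry_out", "kwargs": {"plan": [[0,0,-1,0,6],[0,0,-3,0,6],[0,0,-6,0,6],[0,0,-9,0,6],[0,0,-12,0,6],[0,0,-14,0,6],[0,0,-15,0,6],[0,0,-15,0,6],[0,0,-15,0,6]]}}

```text
clock: 21.4
position: [0.5636, -0.1085, 0.2382]
ee_rot: [2.416, 2.002, 0.004]
force: [-0.2, -0.1, -3.4]
width: 0.737
```

Run:
```python
from h import *
state(); im,d,K,T=grab("wrist","w6"); X=cloud(d,K,T)
hsv=cv2.cvtColor(im,cv2.COLOR_RGB2HSV).astype(int); H,S,V=hsv[...,0],hsv[...,1],hsv[...,2]
for n,m in dict(red=((H<6)|(H>174))&(S>190)).items():
    m=m&(abs(X[...,2]-.009)<.006)
    k,l,s,c=cv2.connectedComponentsWithStats(m.astype(np.uint8)); j=1+s[1:,4].argmax()
    w=np.array([ray(u,v,.009,K,T)[:2] for v,u in np.argwhere(l==j)],np.float32); r=cv2.minAreaRect(w)
    print(n,s[j],np.round(r[0],4),np.round(r[1],4),round(r[2],1))
s=arm.observe()["position"]; z=s[2]
g=(np.linalg.norm(X[...,:2]-s[:2],axis=-1)<.04)&(abs(X[...,2]-(z-.008))<.012); q=X[g]; print("lid",g.sum(),np.percentile(q,[2,50,98],axis=0).round(4).tolist())
```

```text
t21.4 pos [ 0.5636 -0.1085  0.2382] jaw -0.187 rad tilt -1.000 F [-0.2 -0.1 -3.4] w 67.6mm q [ 0.38  0.43 -0.39  1.75  0.19  0.99 -0.27]
red [ 310  135   86   79 6045] [ 0.662  -0.1286] [0.0829 0.0829] 79.2
lid 11893 [[0.5274, -0.1203, 0.2197], [0.5661, -0.1029, 0.2291], [0.5998, -0.0786, 0.2394]]
```

View pics/w6.png

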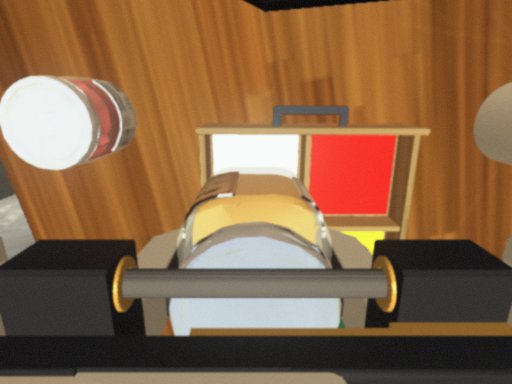

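The wrist view shows the honey upright in the jaws over white, with red free. Lowering to about 10.2 cm below.

>>> {"fn": "carry_out", "kwargs": {"plan": [[0.1,0,-1,0,6],[0.1,0,-3,0,6],[0.1,0,-5,0,6],[0.1,0,-7,0,6],[0.1,0,-8.5,0,6],[0.1,0,-9.4,0,6],[0.1,0,-9.8,0,6],[0.1,0,-10,0,6],[0.1,0,-10.2,0,6],[0.1,0,-10.2,0,6],[0.1,0,-10.2,0,6]]}}

```text
clock: 22.55
position: [0.5652, -0.1085, 0.137]
ee_rot: [2.415, 2.002, 0.005]
force: [0.3, -0.0, -3.9]
width: 0.736
```

>>> {"fn": "carry_out", "kwargs": {"plan": [[0,0,-0.2,0,6],[0,0,-0.4,0,6],[0,0,-0.6,0,6],[0,0,-0.8,0,6],[0,0,-0.9,0,6],[0,0,-0.9,0,6],[0,0,-0.9,0,6]]}}

```text
clock: 23.25
position: [0.5652, -0.1085, 0.128]
ee_rot: [2.415, 2.002, 0.006]
force: [-0.2, -0.0, -2.9]
width: 0.739
```

>>> {"fn": "carry_out", "kwargs": {"plan": [[0,0,-0.1,0,6],[0,0,-0.2,0,6],[0,0,-0.2,0,6],[0,0,-0.2,0,6]]}}

```text
clock: 23.65
position: [0.5653, -0.1085, 0.1278]
ee_rot: [2.415, 2.001, 0.005]
force: [-5.6, 0.0, 18.9]
width: 0.735
```

>>> {"fn": "carry_out", "kwargs": {"plan": [[0,0,0.1,0,6.9],[0,0,0.1,0,7.4],[0,0,0.1,0,8],[0,0,0.1,0,8.2],[0,0,0.1,0,8.2],[0,0,0.6,0,8.2],[0,0,2,0,8.2],[0,0,5,0,8.2],[0,0,9,0,8.2],[-1,0,13,0,8.2],[-3.5,0,17,0,8.2],[-7,1,20.5,0,8.2],[-10.5,3.5,22.5,0,8.2],[-12.9,7.5,23,0,7],[-12.9,12,23,0,7],[-12.9,16,23,0,7],[-12.9,19.5,23,0,7],[-12.9,22,23,0,7],[-12.9,22.2,23,0,7],[-12.9,22.2,23,0,7]]}}

```text
clock: 25.65
position: [0.4361, 0.1139, 0.3585]
ee_rot: [2.412, 2.003, 0.006]
force: [0.7, -0.6, -0.9]
width: 0.758
```

Run:
```python
from h import *
state(); print("vin",tops((.436,.114),.234,"wrist",r=.035,save="w7"))
for n,xy,z in(("honey",(.565,-.109),.119),("spice",(.547,-.206),.115),("must",(.643,-.224),.093),("vin",(.436,.114),.234),("jam",(.4325,-.0253),.103)): print(n,tops(xy,z,"top",r=.042))
im,d,K,T=load("w7"); X=cloud(d,K,T)
r=np.linalg.norm(X[...,:2]-[.436,.114],axis=-1)
for lo in(.03,.06,.09,.19,.2,.21,.22):
    q=X[(r<.045)&(X[...,2]>lo)&(X[...,2]<lo+.01)]; print(lo,len(q),(np.nanpercentile(q,[1,50,99],axis=0).round(4).tolist() if len(q) else ""))
```

```text
t25.6 pos [0.4361 0.1139 0.3585] jaw -0.185 rad tilt -1.000 F [ 0.7 -0.6 -0.9] w 69.6mm q [ 0.17  0.14 -0.61  1.84  0.09  1.18 -0.66]
vin {'n': 1570, 'circ': array([0.4341, 0.1139]), 'dia': 0.0333, 'mid': array([0.4341, 0.1142]), 'ext': array([0.0304, 0.0305]), 'z': np.float64(0.234)}
honey {'n': 319, 'circ': array([ 0.5663, -0.1101]), 'dia': 0.068, 'mid': array([ 0.5656, -0.1105]), 'ext': array([0.0613, 0.0597]), 'z': np.float64(0.1191)}
spice {'n': 152, 'circ': array([ 0.548 , -0.2083]), 'dia': 0.0476, 'mid': array([ 0.5476, -0.2071]), 'ext': array([0.0444, 0.0404]), 'z': np.float64(0.1152)}
must {'n': 258, 'circ': array([ 0.643 , -0.2246]), 'dia': 0.0664, 'mid': array([ 0.6447, -0.2243]), 'ext': array([0.0587, 0.0582]), 'z': np.float64(0.0941)}Traceback (most recent call last):
  File "<stdin>", line 3, in <module>
  File "h.py", line 28, in tops
    lo,hi=np.percentile(q[:,:2],1,0),np.percentile(q[:,:2],99,0)
          ~~~~~~~~~~~~~^^^^^^^^^^^^^
    return _quantile_unchecked(
        a, q, axis, out, overwrite_input, method, keepdims, weights)
    return _ureduce(a,
                    func=_quantile_ureduce_func,
    ...<5 lines>...
                    overwrite_input=overwrite_input,
                    method=method)
    r = func(a, **kwargs)
    result = _quantile(arr,
                       quantiles=q,
    ...<2 lines>...
                       out=out,
                       weights=wgt)
    slices_having_nans = np.isnan(arr[-1, ...])
                                  ~~~^^^^^^^^^
IndexError: index -1 is out of bounds for axis 0 with size 0
```

View pics/w7.png

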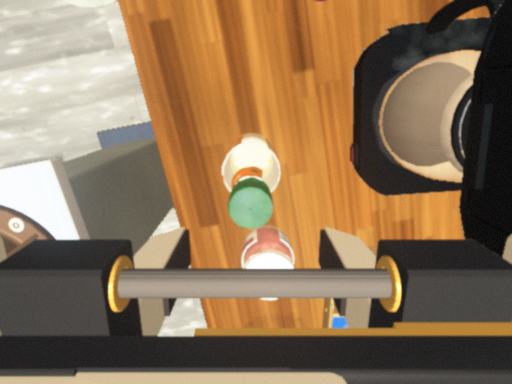

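The three jars stand on their pads (tops at 119, 115 and 94 mm). The wrist view shows the bottle's green cap at (250,203), at (0.434,0.114), with the coffee maker well to the right. Gripping the neck at about 204 mm.

>>> {"fn": "carry_out", "kwargs": {"plan": [[-0.2,0,-1,0,7],[-0.2,0,-3,0,7],[-0.2,0,-5.5,0,7],[-0.2,0,-8,0,7],[-0.2,0,-9.8,0,7],[-0.2,0,-10.7,0,7],[-0.2,0,-10.7,0,7],[-0.2,0,-10.7,0,6],[-0.2,0,-10.7,0,5],[-0.2,0,-10.7,0,4.4],[-0.2,0,-10.7,0,3.8],[-0.2,0,-10.7,0,3.2],[-0.2,0,-10.7,0,2.8],[-0.2,0,-10.7,0,2.8],[-0.2,0,-10.7,0,2.8],[-0.2,0,-10.7,0,2.8]], "squeeze": 45}}

```text
clock: 27.5
position: [0.4345, 0.1126, 0.2512]
ee_rot: [2.416, 1.998, 0.006]
force: [-1.1, 0.0, 6.2]
width: 0.418
```

>>> {"fn": "carry_out", "kwargs": {"plan": [[0,0,0.3,0,2.8],[0,0,0.8,0,2.8],[0,0,1.5,0,2.8],[0,0,2,0,2.8],[0,0,2,0,2.8],[0,0,2,0,2.8]]}}

```text
clock: 28.1
position: [0.4345, 0.1125, 0.2713]
ee_rot: [2.416, 1.998, 0.006]
force: [-0.4, -0.6, -3.5]
width: 0.422
```

Run:
```python
from h import *
state(); im,d,K,T=grab("scene","sc8"); X=cloud(d,K,T)
cv2.imwrite("pics/sc8c.png",cv2.resize(cv2.cvtColor(im[60:280,150:400],cv2.COLOR_RGB2BGR),None,fx=2.7,fy=2.7))
r=np.linalg.norm(X[...,:2]-[.434,.114],axis=-1)
for lo in(.01,.03,.06,.09,.12):
    q=X[(r<.045)&(X[...,2]>lo)&(X[...,2]<lo+.02)]; print(lo,len(q),(np.nanpercentile(q,[2,50,98],axis=0).round(4).tolist() if len(q) else ""))
```

```text
t28.1 pos [0.4345 0.1125 0.2713] jaw -0.189 rad tilt -1.000 F [-0.4 -0.6 -3.5] w 38.7mm q [ 0.14  0.23 -0.6   1.98  0.16  0.98 -0.73]
0.01 42 [[0.4033, 0.1079, 0.021], [0.4148, 0.1385, 0.0267], [0.4523, 0.1479, 0.0299]]
0.03 121 [[0.4019, 0.1092, 0.0302], [0.4172, 0.1376, 0.0391], [0.4581, 0.1476, 0.0496]]
0.06 124 [[0.4018, 0.1021, 0.0607], [0.4157, 0.1377, 0.0701], [0.4579, 0.1469, 0.0792]]
0.09 128 [[0.4013, 0.102, 0.0907], [0.4157, 0.1382, 0.1004], [0.4576, 0.1483, 0.1092]]
0.12 137 [[0.4018, 0.1058, 0.1206], [0.4155, 0.1379, 0.1297], [0.4568, 0.1479, 0.1397]]
```

View pics/sc8c.png

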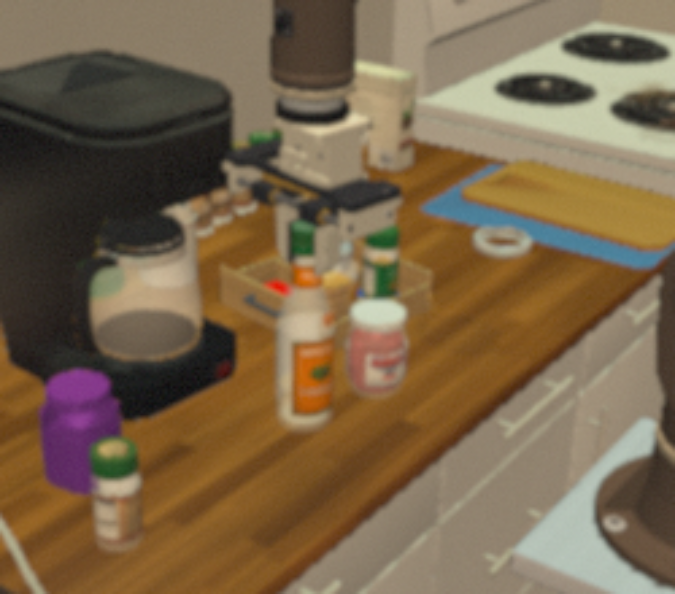

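The crop shows the bottle hanging vertically in the jaws and lifted 2 cm. Its outline is the same at every height, so it isn't tilted. Next: up, past the coffee maker at x=0.43, then over to red.

>>> {"fn": "carry_out", "kwargs": {"plan": [[0,0,1,0,2.8],[0,0,3,0,2.8],[0,0,5.5,0,2.8],[0,0,8,0,2.8],[0,-0.5,10.5,0,2.8],[0,-2,12.5,0,2.8],[0,-4,13.5,0,2.8],[0,-6.5,14,0,2.8],[0,-9,14,0,2.8],[0,-11.5,14,0,2.8],[0,-14,14,0,2.8],[0,-16.5,14,0,2.8],[0,-19,14,0,2.8],[0,-21,14,0,2.8],[0,-22.8,14,0,2.8],[0,-23.8,14,0,2.8],[0,-24.2,14,0,2.8],[0,-24.2,14,0,2.8]]}}

```text
clock: 29.95
position: [0.4344, -0.1293, 0.4112]
ee_rot: [2.416, 1.998, 0.006]
force: [0.2, 0.4, -3.9]
width: 0.426
```

>>> {"fn": "carry_out", "kwargs": {"plan": [[0.5,0,0,0,2.8],[1.5,0,0,0,2.8],[3.5,0,0,0,2.8],[6,0,0,0,2.8],[8.5,0,0,0,2.8],[11,0,0,0,2.8],[13.5,0,0,0,2.8],[16,0,0,0,2.8],[18.5,0,0,0,2.8],[20.5,0,0,0,2.8],[22,0,0,0,2.8],[22.7,0,0,0,2.8],[22.7,0,0,0,2.8],[22.7,0,0,0,2.8],[22.7,0,0,0,2.8]]}}

```text
clock: 31.45
position: [0.6609, -0.1293, 0.4115]
ee_rot: [2.416, 1.998, 0.006]
force: [0.4, -0.2, -4.3]
width: 0.423
```

Run:
```python
from h import *
state()
for n in("scene","top"):
    im,d,K,T=grab(n,"b_"+n); X=cloud(d,K,T); p=arm.observe()["position"]; r=np.linalg.norm(X[...,:2]-p[:2],axis=-1)
    for lo in(.13,.15,.18,.21,.24,.27):
        q=X[(r<.045)&(X[...,2]>lo)&(X[...,2]<lo+.02)]; print(n,lo,len(q),(np.nanpercentile(q,[2,50,98],axis=0).round(4).tolist() if len(q)>5 else ""))
im,d,K,T=grab("wrist","w9"); X=cloud(d,K,T); hsv=cv2.cvtColor(im,cv2.COLOR_RGB2HSV); g=(hsv[...,0]>50)&(hsv[...,0]<90)&(hsv[...,1]>80)&(X[...,2]>.33); print("cap",g.sum(),np.nanpercentile(X[g],[2,50,98],axis=0).round(4).tolist())
```

```text
t31.4 pos [ 0.6609 -0.1293  0.4115] jaw -0.189 rad tilt -1.000 F [ 0.4 -0.2 -4.3] w 38.8mm q [ 0.33  0.48 -0.36  1.22  0.17  1.45 -0.2 ]
scene 0.13 0 
scene 0.15 34 [[0.6285, -0.1321, 0.1613], [0.6407, -0.1054, 0.1663], [0.6733, -0.0948, 0.1689]]
scene 0.18 97 [[0.6284, -0.138, 0.1805], [0.6424, -0.1044, 0.1904], [0.6824, -0.0939, 0.199]]
scene 0.21 101 [[0.6267, -0.1342, 0.2103], [0.641, -0.1033, 0.2202], [0.6788, -0.0951, 0.2292]]
scene 0.24 107 [[0.6264, -0.1362, 0.2404], [0.6417, -0.104, 0.2495], [0.6807, -0.0947, 0.2597]]
scene 0.27 117 [[0.6268, -0.1366, 0.2703], [0.6425, -0.1056, 0.2806], [0.6807, -0.0953, 0.2898]]
top 0.13 0 
top 0.15 0 
top 0.18 0 
top 0.21 0 
top 0.24 0 
top 0.27 15 [[0.6459, -0.1078, 0.2741], [0.6543, -0.1, 0.2846], [0.6691, -0.0976, 0.2893]]
cap 1734 [[0.6486, -0.1396, 0.3683], [0.6647, -0.1144, 0.3889], [0.7145, -0.1043, 0.4291]]
```

View pics/w9.png

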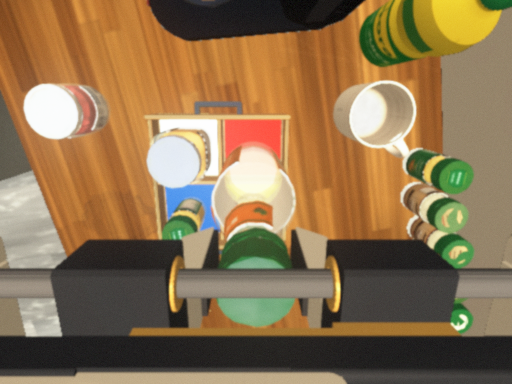

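The wrist view shows the bottle vertical over the red pad, with the jars' tops clear of its path. Its estimated centre is (0.659,-0.1285), so I shift +0.2 cm in x and lower.

>>> {"fn": "carry_out", "kwargs": {"plan": [[0.2,0,-0.5,0,2.8],[0.2,0,-1.5,0,2.8],[0.2,0,-3,0,2.8],[0.2,0,-5,0,2.8],[0.2,0,-7,0,2.8],[0.2,0,-9,0,2.8],[0.2,0,-11,0,2.8],[0.2,0,-12.5,0,2.8],[0.2,0,-13.7,0,2.8],[0.2,0,-14.3,0,2.8],[0.2,0,-14.6,0,2.8],[0.2,0,-14.6,0,2.8],[0.2,0,-14.6,0,2.8]]}}

```text
clock: 32.9
position: [0.6634, -0.1295, 0.2665]
ee_rot: [2.416, 1.997, 0.007]
force: [-0.3, -0.1, -3.3]
width: 0.423
```

>>> {"fn": "carry_out", "kwargs": {"plan": [[0,0,-0.1,0,2.8],[0,0,-0.2,0,2.8],[0,0,-0.3,0,2.8],[0,0,-0.4,0,2.8],[0,0,-0.4,0,2.8],[0,0,-0.4,0,2.8]]}}

```text
clock: 33.5
position: [0.6633, -0.1295, 0.2624]
ee_rot: [2.416, 1.997, 0.007]
force: [0.0, -0.1, -4.4]
width: 0.427
```

>>> {"fn": "carry_out", "kwargs": {"plan": [[0,0,-0.1,0,2.8],[0,0,-0.2,0,2.8],[0,0,-0.2,0,2.8],[0,0,-0.2,0,2.8]]}}

```text
clock: 33.9
position: [0.6633, -0.1295, 0.2604]
ee_rot: [2.416, 1.997, 0.007]
force: [-0.1, -0.3, -3.1]
width: 0.424
```

>>> {"fn": "carry_out", "kwargs": {"plan": [[0,0,-0.1,0,2.8],[0,0,-0.1,0,2.8],[0,0,-0.1,0,2.8]]}}

```text
clock: 34.2
position: [0.6636, -0.1294, 0.2603]
ee_rot: [2.415, 1.996, 0.009]
force: [-2.1, 0.2, 5.2]
width: 0.421
```

>>> {"fn": "carry_out", "kwargs": {"plan": [[0,0,0,0,4],[0,0,0,0,4.4],[0,0,0,0,5],[0,0,0,0,6],[0,0,0,0,6.5],[0,0,0.3,0,6.5],[0,0,1,0,6.5],[0,0,3,0,6.5],[0,0,6,0,6.5],[0,0,9.5,0,6.5],[0,0,12,0,6.5],[-1,-1,13,0,6.5],[-4,-3,13,0,6.5],[-8,-6.5,13,0,6.5],[-12,-10.5,13,0,6.5],[-16,-15,13,0,6.5],[-20,-20,13,0,6.5],[-24,-25,13,0,6.5],[-26,-28,13,0,6.5],[-26,-28,13,0,6.5]]}}

```text
clock: 36.2
position: [0.3991, -0.4128, 0.3898]
ee_rot: [2.42, 1.991, 0.005]
force: [-0.5, -0.7, -0.3]
width: 0.704
```

Run:
```python
from h import *
state()
for n,xy,z in(("honey",(.565,-.109),.119),("spice",(.547,-.206),.115),("must",(.643,-.224),.093),("vin",(.6625,-.1285),.243),("jam",(.4325,-.0253),.103),("tan",(.4645,.3798),.106)):
    try: print(n,tops(xy,z,"top",r=.042,save="topf"))
    except Exception as e: print(n,"none")
im,d,K,T=grab("scene","scf")
im=load("topf")[0]; a=cv2.cvtColor(im[130:260,100:380],cv2.COLOR_RGB2BGR); cv2.imwrite("pics/topfc.png",cv2.resize(a,None,fx=2.8,fy=2.8,interpolation=cv2.INTER_CUBIC))
X=cloud(d,K,T); r=np.linalg.norm(X[...,:2]-[.6625,-.1285],axis=-1)
for lo in(.06,.09,.12,.21):
    q=X[(r<.045)&(X[...,2]>lo)&(X[...,2]<lo+.015)]; print(lo,len(q),(np.nanpercentile(q,[2,50,98],axis=0).round(4).tolist() if len(q)>5 else ""))
```

```text
t36.2 pos [ 0.3991 -0.4128  0.3898] jaw -0.194 rad tilt -1.000 F [-0.5 -0.7 -0.3] w 64.6mm q [ 0.9   0.3  -0.26  1.54  0.08  1.31  0.44]
honey {'n': 318, 'circ': array([ 0.5669, -0.1104]), 'dia': 0.0682, 'mid': array([ 0.5667, -0.1105]), 'ext': array([0.0625, 0.0596]), 'z': np.float64(0.119)}
spice {'n': 149, 'circ': array([ 0.5485, -0.208 ]), 'dia': 0.0474, 'mid': array([ 0.5485, -0.2071]), 'ext': array([0.0428, 0.0404]), 'z': np.float64(0.1148)}
must {'n': 267, 'circ': array([ 0.6436, -0.2242]), 'dia': 0.0636, 'mid': array([ 0.6436, -0.2244]), 'ext': array([0.0588, 0.0575]), 'z': np.float64(0.094)}
vin {'n': 94, 'circ': array([ 0.6661, -0.1285]), 'dia': 0.0367, 'mid': array([ 0.6661, -0.127 ]), 'ext': array([0.0333, 0.0292]), 'z': np.float64(0.2429)}
jam {'n': 343, 'circ': array([ 0.4324, -0.0248]), 'dia': 0.0666, 'mid': array([ 0.4324, -0.0244]), 'ext': array([0.0611, 0.0606]), 'z': np.float64(0.1018)}
tan {'n': 154, 'circ': array([0.4643, 0.3815]), 'dia': 0.0472, 'mid': array([0.4642, 0.3802]), 'ext': array([0.0416, 0.0415]), 'z': np.float64(0.1051)}
0.06 65 [[0.6304, -0.1315, 0.0608], [0.6431, -0.1018, 0.0667], [0.6776, -0.094, 0.0743]]
0.09 65 [[0.6296, -0.1361, 0.0918], [0.6438, -0.1029, 0.0975], [0.6801, -0.0959, 0.1044]]
0.12 66 [[0.6279, -0.1371, 0.1209], [0.6428, -0.1049, 0.1289], [0.6771, -0.0945, 0.135]]
0.21 37 [[0.6458, -0.1294, 0.2107], [0.6528, -0.1158, 0.2178], [0.6733, -0.107, 0.2247]]
```

View pics/topfc.png

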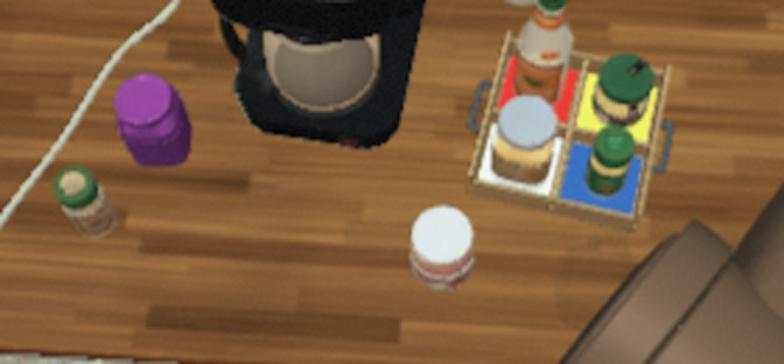

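The final top view shows the bottle on red at (541,75), the mustard on yellow (622,90), the honey on white (524,145) and the green spice on blue (608,160). All four stand upright. The jam jar (442,240) and tan spice (80,200) haven't moved, and the arm is clear. Handing in.

```bash
python3 -c "
from cell import arm
print(arm.sign_off(), arm.observe()['clock'])"
```

```text
the job is handed in; nothing more can be done
the job is handed in; nothing more can be done
```

The salad dressing makings are in the caddy and the job is handed in, with about 36 s on the clock. I placed the mustard on yellow, then the green-label spice on blue, the honey on white, and the vinegar bottle last on red. Each was lowered until the wrist felt light contact (about 4–6 N; about 19 N for the honey jar) before I let go.

**Last checks:**
- **Heights:** in the final top view the tops stand at 94, 115, 119 and 243 mm. These match each item upright on its pad.
- **Centring:** the mustard, spice and honey are within about 3 mm of their pad centres. The bottle is within about 2–5 mm.
- **Left alone:** the jam jar and the tan-label spice measure within about 2 mm of where they started. I did not measure the jars along the back wall, but the arm never went near them.

**Disagreements:**
- **Pad positions:** my first pad positions from the top camera were up to 8 mm off, because the caddy walls hide the pads' near edges. I used the wrist camera's values instead, which repeated to about 1 mm.
- **Bottle position:** the top camera puts the bottle about 3 mm further in x than the gripper's own position did.

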